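Set the lens ring of the wide inspection camera to its marked click-stop

TASK

Two inspection cameras lie on the bench with their lenses pointing up. On the one with the wide lens, turn the black ribbed ring until its tab stands over the long white index line and the ring rests in that click-stop, then let go. Leave the ring of the slim lens as it is.

Things in the scene. Friction and masses are not known exactly. Their poses are not given: they have to be found in the camera images.
- wide_camera: Fixed camera with the wide lens: grey housing 100 x 100 x 45 mm, dark flange 92 mm across, top 66 mm above the bench, central silvery barrel up to 124 mm. Origin: underside centre, on the bench, below the ring's axis; z up. On the flange the long white index line runs outward along this body's +x, 31 to 45 mm out; small white dots mark other stops. Which side it stands on varies.
- wide_ring (a joint): The wide lens's black ribbed ring: 56 mm across, 24 mm tall, 88 to 112 mm above the bench. Value in rad, anticlockwise from above positive, 0 = tab over the long line. Click-stops at -1.26, -0.63, 0 (marked), +0.63; ends -1.42, +0.79. Starts in one of the two negative stops. Let go, it springs into the nearest stop; passing between stops takes about 0.08 N m.
- wide_ring_tab (a point): Centre of the plain steel tab that sticks out of the wide ring and turns with it: 10 mm wide, 16 mm tall, from the ring's face to 41 mm from the axis. This point is 34 mm from the axis, 100 mm above the bench (the ring's mid-height). Its x axis points outward along the tab.
- slim_ring_tab (a point): Centre of the steel tab on the ring of the other camera, which has the same housing and flange but a slim lens: ring 36 mm across, same height. The point is 24 mm from that ring's axis, 100 mm above the bench. This ring is to be left alone.

How it is judged (in metres and radians):
At the end, for the whole second after the job is handed in: The wide lens's ring is at rest with its tab within 0.18 rad (10 degrees) of the long white index line (value of joint wide_ring between -0.18 and 0.18 rad and velocity of joint wide_ring between -0.1 and 0.1 rad/s); the robot touches nothing.
It fails at once if the ring of the slim lens is turned (its tab moved by more than 10 mm) (distance of slim_ring_tab from where it was at the start of the episode above 0.01 m).
It also fails if it takes over 32 s, if anything falls off the work surface, if the arm or the gripper's body presses on something with over 40 N, if the wrist force passes 120 N, or if a joint passes its speed limit or range.

ROBOT

A 6-joint arm with a two-finger parallel gripper is mounted at the origin on the work surface. World frame = base frame: x ahead of the robot, y to its left, z up, the work surface at z = 0. Lengths are in m, angles in degrees, forces in N, time in s.
With the tool pointing down it reaches from about 0.375 to 0.9 m from the base axis. Payload 3.1 kg.
Tool frame: the origin (TCP) lies on the centre line of the jaws, within the pads' length; the fingertips stand 14 mm ahead of it and the grasp point (between the pads) lies 5 mm behind it (bot.tips_ahead is the distance from the TCP to the fingertips, in m); z points along the fingers, y is the line along which they close (so a half turn about z gives the same grasp; the last joint's range is limited). The gripper opens to 87 mm and grips with 3 to 60 N. Pads are 19 mm wide; open, the fingers measure 117 mm over their backs; the gripper's body (75 mm by 190 mm) begins 51 mm behind the grasp point.
Start: joints at [-75.143, 30.224, 82.088, -0, 67.689, -10.227], TCP at [0.265, -0.566, 0.237] pointing down, gripper open.
Joint ranges: [-176.69, 176.69], [-43.24, 126.21], [12.49, 139.97], [-82, 262], [0, 151.66], [-163.58, 163.58]. Speed limits (degrees/s): [159.86, 159.86, 180, 180, 180, 180].

INTERFACE

Orientations are given as a 3x3 rotation matrix whose columns are the frame's x, y, z axes.
In Python, from rig import bot gives the robot as it stands.
- The arm moves only by the tool play_rows, never from a script. Its argument "moves" is a list that holds one entry, the list of rows, each a list of 6 numbers: the shift along the tool's x, y, z in mm, then the turn, a rotation vector about the tool's x, y, z in rad. A call has 1 to 5 rows; each row shifts and turns the commanded pose from where the row before left it, along the tool's axes as they then stand; what a row does not reach is not made up. A row lasts 1/10 s, in which the tool goes at most 50 mm and 8.59 degrees, less where a joint would pass 70% of its speed; a pose out of reach is approached as far as the arm can. A call with a gripper value outside its range is refused whole. "fingers" is the opening, from -1 (shut) to 1 (fully open), set as the call begins (left out, the last holds). The fingers move at their own pace and stop on an object; the grip force is fixed at half the most. Time passes only in rows, so rows that do not move let the fingers close. It gives the time, the measured TCP pose, the force, the opening and the grip force at its end, in the units of the state.
- bot.read_state(): the state, without advancing time (a new reading comes with each control period).
- bot.capture(name): name is "scene" or "top" or "wrist"; returns a dict with "image" (480x640x3 uint8, blue, green, red), "fx", "fy", "cx", "cy" (pixels), "R" (3x3) and "t" (3): a world point X has camera coordinates R X + t. Camera axes: x right, y down, z forward; pixel columns grow to the right and rows downward; lengths in m; the calibration is good to about 2 mm. A picture is of the moment at which its call begins. There is no depth.
- bot.hand_in(): hands the job in; it is judged then, once.
Trained networks look in a picture, given as the dict that the camera call returned (one of the last four; its "shot" number tells which), for a name from the list of things; names that differ only in an ending like _2 or _b are one class to them, and where a whole thing is asked for, a point or a joint stands for the part that bears it (a point fixed in the world has none). Each returns a list of dicts, best first, with "confidence" (0 to 1); they miss things now and then, are a little off and sometimes report something else, mostly with a low value. They report only what shows in the picture. A call takes as long as a camera call.
- bot.search_frame(picture, query): "centre" ([column, row] in pixels, amid what is visible of it).
- bot.silhouettes(picture, query): "pixels" (480x640 bool, what is visible of it) and "centre" ([column, row] in pixels, amid what is visible of it).
- bot.pinpoint(picture, query): "centre" ([column, row] in pixels: a listed point, or the origin of a listed thing).
The state is a dict: "time_s": time; "joint_positions": joint angles; "qvel": joint speeds; "tau": joint torques, N m; "position": TCP position; "tcp_rot": TCP orientation; "force": force on the tool from outside, world axes, zero at the start; "moment": the same for the moment, N m; "opening": opening from 0.0 (shut) to 1.0 (fully open); "grasp_force": force on a finger pad.
Only numpy, scipy, OpenCV 4.12 (cv2) and the standard library are available. Lean on these libraries where they do the work, as an engineer would, in place of code of your own. Each camera call takes 0.05 s, during which the arm holds its last target. There are 200 camera calls.

## Working session

There is one attempt and no reset: what is moved stays moved. The work goes in short steps, Python scripts to look and compute and a tool call to move; the robot and the scene stay as the last step left them, time stands still between calls to the robot, and variables do not carry over. Pictures are saved under pics/ and viewed, at most 10 in all, crops included, and the job is handed in when it is done.

Besides the shell and the picture viewer there is one more tool, called after ">>>" by a JSON object that holds its "fn" and its "kwargs", one argument or row to a line. play_rows: Moves the arm, as the interface text tells. Its arguments: {"type":"object","properties":{"moves":{"type":"array","items":{"type":"array","items":{"type":"array","items":{"type":"number"}}}},"fingers":{"type":"number"}},"required":["moves"]}

```bash
mkdir -p pics
cat > h.py <<'E'
import numpy as np,cv2
from rig import bot
def ray(p,uv):
    R=np.array(p['R']);t=np.array(p['t'])
    d=R.T@np.array([(uv[0]-p['cx'])/p['fx'],(uv[1]-p['cy'])/p['fy'],1]);return -R.T@t,d/np.linalg.norm(d)
def atz(p,uv,z):
    c,d=ray(p,uv);return c+d*(z-c[2])/d[2]
def tri(obs):
    A=0;b=0
    for p,uv in obs:
        c,d=ray(p,uv);M=np.eye(3)-np.outer(d,d);A=A+M;b=b+M@c
    return np.linalg.solve(A,b)
E
python3 - <<'E'
from h import *
P={}
for n in('scene','top'):
    P[n]=bot.capture(n);cv2.imwrite(f'pics/{n}.png',P[n]['image'])
for q in('wide_camera','wide_ring_tab','slim_ring_tab'):
    o=[]
    for n in P:
        r=bot.pinpoint(P[n],q);print(q,n,[(np.round(x['centre'],1),round(x['confidence'],2)) for x in r[:3]])
        if r:o.append((P[n],r[0]['centre']))
    if len(o)==2:print(tri(o).round(4))
    for p,uv in o:print(' atz',atz(p,uv,0 if 'camera' in q else .1).round(4))
E
```

```text
wide_camera scene [(array([243.1, 208.4]), 0.75)]
wide_camera top [(array([440.6, 279.3]), 0.79)]
[ 0.5062 -0.1939 -0.0039]
 atz [ 0.5097 -0.189   0.    ]
 atz [ 0.5069 -0.194   0.    ]
wide_ring_tab scene [(array([227., 166.]), 0.73)]
wide_ring_tab top [(array([463.7, 259.5]), 0.65)]
[ 0.5351 -0.199   0.1032]
 atz [ 0.5301 -0.1981  0.1   ]
 atz [ 0.5377 -0.2036  0.1   ]
slim_ring_tab scene [(array([410.3, 215.2]), 0.94)]
slim_ring_tab top [(array([234.5, 299. ]), 0.55), (array([462.3, 259.1]), 0.46)]
[0.4758 0.1324 0.1002]
 atz [0.4758 0.1321 0.1   ]
 atz [0.4756 0.1327 0.1   ]
```

Run:
```python
import cv2,numpy as np
a=cv2.imread('pics/top.png')[215:345,360:530];b=cv2.imread('pics/scene.png')[120:260,170:320]
a=cv2.resize(a,None,fx=2.3,fy=3,interpolation=2)
a=cv2.resize(cv2.imread('pics/top.png')[215:345,375:505],(400,400),interpolation=2);b=cv2.resize(cv2.imread('pics/scene.png')[130:260,180:310],(400,400),interpolation=2)
cv2.imwrite('pics/c1.png',np.hstack([a,b]))
```

```text
(no output)
```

View pics/top.png

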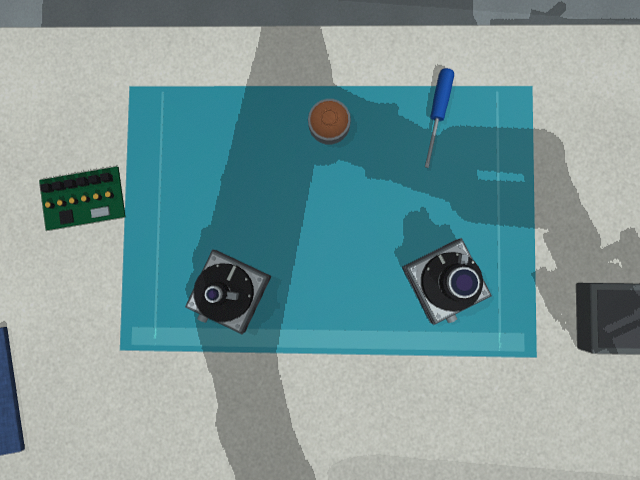

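View pics/c1.png

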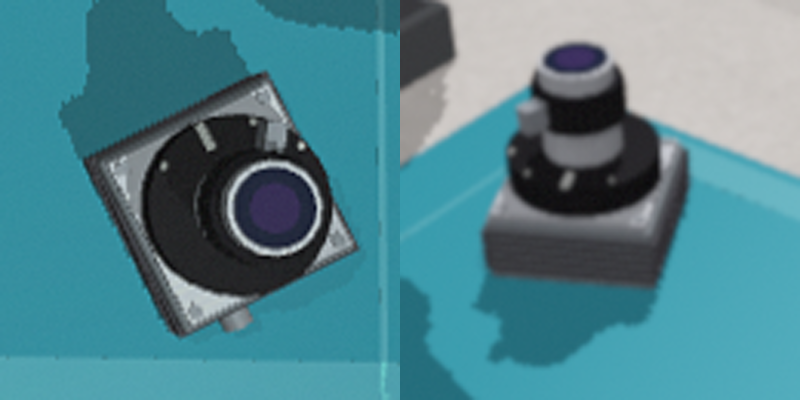

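Top view: the wide camera is at about (441,279), its index line at (441.6,259) and its tab at (464,259). The slim camera is at (228,292), well clear.

Run:
```python
from h import *
p=bot.capture('top');s=bot.capture('scene')
f=lambda x,y:(375+x*.325,215+y*.325)
g=lambda x,y:(180+x*.325,130+y*.325)
bt=atz(p,f(274,208),.124);print('axis top',bt);
bs=atz(s,g(575,57) if 0 else g(175,57),.124);print('axis scene',bs)
fl=atz(p,f(236,207),.066);print('flange',fl)
c=(bt+fl+atz(p,(440.6,279.3),0))/3
print('c',c)
for n,q in dict(line=atz(p,f(205,135),.066),tab=atz(p,f(273,136),.1),line_s=atz(s,g(168,180),.066),tab_s=atz(s,g(132,117),.1),d1=atz(p,f(163,166),.066),d2=atz(p,f(253,122),.066),d3=atz(p,f(301,146),.066)).items():
    d=q-c;print(n,q.round(4),np.degrees(np.arctan2(d[1],d[0])).round(1),np.hypot(d[0],d[1]).round(4))
st=bot.read_state();print(st['time_s'],np.round(st['tcp_rot'],3).tolist(),st['position'],st['opening'])
```

```text
axis top [ 0.50449703 -0.19688917  0.124     ]
axis scene [ 0.5046526  -0.19478303  0.124     ]
flange [ 0.50352556 -0.19500289  0.066     ]
c [ 0.50497566 -0.19529052  0.06333333]
line [ 0.5393 -0.1798  0.066 ] 24.3 0.0377
tab [ 0.5381 -0.2036  0.1   ] -14.1 0.0342
line_s [ 0.5392 -0.1764  0.066 ] 28.9 0.0391
tab_s [ 0.5392 -0.1994  0.1   ] -6.9 0.0345
d1 [ 0.5235 -0.1589  0.066 ] 63.0 0.0409
d2 [ 0.5461 -0.2037  0.066 ] -11.5 0.0419
d3 [ 0.5343 -0.2274  0.066 ] -47.6 0.0435
0.5 [[0.906, 0.424, -0.0], [0.424, -0.906, 0.0], [-0.0, -0.0, -1.0]] [ 0.26498953 -0.56601377  0.23652185] 1.0001151575515022
```

>>> {"fn": "play_rows", "kwargs": {
  "moves": [
    [[37,-23,0,0,0,0],[37,-23,0,0,0,0],[37,-23,0,0,0,0],[37,-23,0,0,0,0],[37,-23,0,0,0,0]]
  ]
}}

```text
time_s: 1.0
position: [0.3845, -0.3821, 0.2367]
tcp_rot: [[0.906, 0.423, 0.0], [0.423, -0.906, -0.0], [0.0, 0.0, -1.0]]
force: [1.3, -0.9, 0.3]
opening: 1.0
grasp_force: 0.0
```

>>> {"fn": "play_rows", "kwargs": {
  "moves": [
    [[37,-23,0,0,0,0],[37,-23,0,0,0,0],[37,-23,0,0,0,0],[37,-23,0,0,0,0],[37,-23,0,0,0,0]]
  ]
}}

```text
time_s: 1.5
position: [0.5035, -0.1993, 0.2368]
tcp_rot: [[0.906, 0.424, 0.001], [0.424, -0.906, -0.0], [0.0, 0.001, -1.0]]
force: [-0.3, 0.0, 0.3]
opening: 1.002
grasp_force: 0.0
```

>>> {"fn": "play_rows", "kwargs": {
  "moves": [
    [[0,0,0,0,0,0.11],[0,0,0,0,0,0.11],[0,0,0,0,0,0.11],[0,0,0,0,0,0.11],[0,0,0,0,0,0]]
  ]
}}

```text
time_s: 2.0
position: [0.5027, -0.2008, 0.2367]
tcp_rot: [[1.0, -0.002, 0.0], [-0.002, -1.0, -0.0], [0.0, 0.0, -1.0]]
force: [-0.8, -1.0, 0.7]
opening: 1.0
grasp_force: 0.0
```

Run:
```python
from h import *
w=bot.capture('wrist');t=bot.capture('scene');cv2.imwrite('pics/w1.png',w['image'])
for q in('wide_ring_tab','wide_camera'):
    o=[]
    for p in(w,t):
        r=bot.pinpoint(p,q);print(q,[(np.round(x['centre'],1),round(x['confidence'],2)) for x in r[:2]])
        if r:o.append((p,r[0]['centre']));print(atz(p,r[0]['centre'],0 if 'camera' in q else .1).round(4))
    if len(o)==2:print('tri',tri(o).round(4))
r=bot.silhouettes(w,'wide_ring')
if r:print('ring',r[0]['centre'],atz(w,r[0]['centre'],.1),r[0]['confidence'])
st=bot.read_state();print(st['time_s'],np.round(st['tcp_rot'],3).tolist(),st['position'],st['joint_positions'])
```

```text
wide_ring_tab [(array([316.8, 193.6]), 0.98)]
[ 0.5389 -0.2012  0.1   ]
wide_ring_tab [(array([224.1, 167. ]), 0.58)]
[ 0.5355 -0.2     0.1   ]
tri [ 0.5377 -0.2002  0.1006]
wide_camera [(array([311.3, 204.8]), 0.98)]
[ 0.5098 -0.195   0.    ]
wide_camera [(array([242.1, 202.2]), 0.72)]
[ 0.4954 -0.2037  0.    ]
tri [ 0.5099 -0.1935  0.0116]
ring [316.0, 215.1] [ 0.52061361 -0.20052885  0.1       ] 0.76
2.35 [[1.0, -0.002, 0.0], [-0.002, -1.0, 0.0], [0.0, -0.0, -1.0]] [ 0.50255382 -0.20091106  0.23656337] [-3.36263077e+01  2.37772515e+01  9.41500187e+01  2.04367836e-03
  6.20720680e+01  5.64658249e+01]
```

View pics/w1.png

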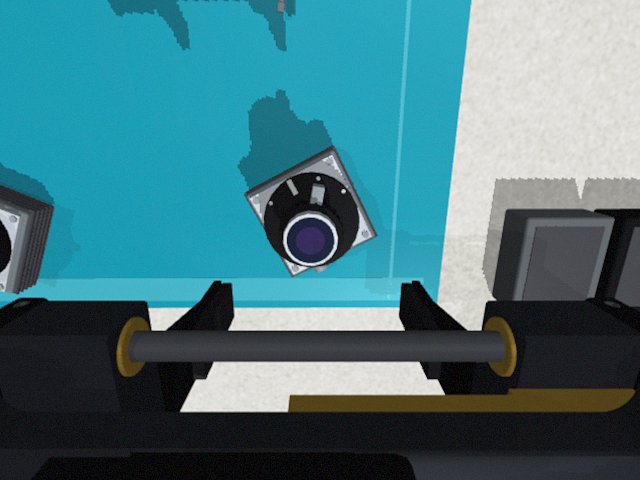

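Wrist view: the barrel top is centred at about (311,240), the tab at (317,193) and the index line at (292,187). The tab sits one stop clockwise of the line.

Run:
```python
from h import *
w=bot.capture('wrist')
c=atz(w,(311,240),.124);print(c)
for n,uv,z in(('line',(292,187),.066),('tab',(317,192),.1),('d',(270,203),.066),('d',(318,179),.066),('d',(343,191),.066)):
    q=atz(w,uv,z);
    for a in (c,np.array([.5055,-.1955,0])):
        d=q-a;print(n,q.round(4),np.degrees(np.arctan2(d[1],d[0])).round(1),np.hypot(d[0],d[1]).round(4))
```

```text
[ 0.50575189 -0.19666909  0.124     ]
line [ 0.5393 -0.1784  0.066 ] 28.5 0.0382
line [ 0.5393 -0.1784  0.066 ] 26.8 0.0379
tab [ 0.5401 -0.2015  0.1   ] -8.0 0.0347
tab [ 0.5401 -0.2015  0.1   ] -9.8 0.0351
d [ 0.5244 -0.1574  0.066 ] 64.6 0.0434
d [ 0.5244 -0.1574  0.066 ] 63.6 0.0425
d [ 0.5466 -0.2025  0.066 ] -8.1 0.0413
d [ 0.5466 -0.2025  0.066 ] -9.6 0.0417
d [ 0.5356 -0.2257  0.066 ] -44.2 0.0416
d [ 0.5356 -0.2257  0.066 ] -45.1 0.0426
```

>>> {"fn": "play_rows", "kwargs": {
  "moves": [
    [[3,-5,20,0,0,0],[0,0,40,0,0,0],[0,0,40,0,0,0],[0,0,28,0,0,0],[0,0,13,0,0,0]]
  ]
}}

```text
time_s: 2.9
position: [0.5042, -0.1951, 0.0931]
tcp_rot: [[1.0, -0.002, -0.004], [-0.002, -1.0, 0.003], [-0.004, -0.003, -1.0]]
force: [-1.0, 0.6, -0.4]
opening: 0.999
grasp_force: 0.0
```

>>> {"fn": "play_rows", "kwargs": {
  "moves": [
    [[0,0,0,0,0,0]]
  ]
}}

```text
time_s: 3.0
position: [0.5047, -0.1954, 0.094]
tcp_rot: [[1.0, -0.002, -0.003], [-0.002, -1.0, 0.002], [-0.003, -0.002, -1.0]]
force: [0.1, 0.2, -0.7]
opening: 0.998
grasp_force: 0.0
```

Well placed; close on the ring.

>>> {"fn": "play_rows", "kwargs": {
  "moves": [
    [[0,0,0,0,0,0],[0,0,0,0,0,0],[0,0,0,0,0,0],[0,0,0,0,0,0],[0,0,0,0,0,0]]
  ],
  "fingers": -1
}}

```text
time_s: 3.5
position: [0.5059, -0.196, 0.0962]
tcp_rot: [[1.0, -0.002, 0.001], [-0.002, -1.0, -0.001], [0.001, 0.001, -1.0]]
force: [-0.2, -0.4, 0.3]
opening: 0.631
grasp_force: 0.0
```

>>> {"fn": "play_rows", "kwargs": {
  "moves": [
    [[0,0,0,0,0,0],[0,0,0,0,0,0],[0,0,0,0,0,0]]
  ]
}}

```text
time_s: 3.8
position: [0.5059, -0.196, 0.0961]
tcp_rot: [[1.0, -0.002, 0.001], [-0.002, -1.0, -0.0], [0.001, 0.0, -1.0]]
force: [-0.0, 0.3, 5.6]
opening: 0.605
grasp_force: 30.0
```

>>> {"fn": "play_rows", "kwargs": {
  "moves": [
    [[0,0,0,0,0,-0.07],[0,0,0,0,0,-0.07],[0,0,0,0,0,-0.07],[0,0,0,0,0,-0.07],[0,0,0,0,0,-0.07]]
  ]
}}

```text
time_s: 4.3
position: [0.5058, -0.1957, 0.0961]
tcp_rot: [[0.939, 0.343, 0.001], [0.343, -0.939, 0.0], [0.001, 0.0, -1.0]]
force: [-0.6, 2.1, 7.5]
opening: 0.608
grasp_force: 30.0
```

>>> {"fn": "play_rows", "kwargs": {
  "moves": [
    [[0,0,0,0,0,-0.07],[0,0,0,0,0,-0.07],[0,0,0,0,0,-0.07],[0,0,0,0,0,-0.07],[0,0,0,0,0,0]]
  ]
}}

```text
time_s: 4.8
position: [0.5057, -0.1955, 0.0961]
tcp_rot: [[0.809, 0.588, 0.0], [0.588, -0.809, 0.0], [0.0, -0.0, -1.0]]
force: [-1.1, 0.9, 6.4]
opening: 0.611
grasp_force: 30.0
```

Run:
```python
from h import *
s=bot.capture('scene');w=bot.capture('wrist')
for p in(s,w):
    for r in bot.pinpoint(p,'wide_ring_tab')[:1]:
        q=atz(p,r['centre'],.1);d=q-[.5055,-.196,0];print(r['confidence'],r['centre'],q,np.degrees(np.arctan2(d[1],d[0])),np.hypot(*d[:2]))
a=cv2.resize(s['image'][130:260,180:310],(400,400),interpolation=2);b=cv2.resize(w['image'],(400,300))
cv2.imwrite('pics/c2.png',np.hstack([a,cv2.copyMakeBorder(b,0,100,0,0,0)]))
st=bot.read_state();print(st['moment'],st['joint_positions'])
```

```text
0.64 [235.6, 168.6] [ 0.52798051 -0.18001205  0.1       ] 35.42012742455763 0.027586010522169236
0.8 [327.9, 249.7] [ 0.53667171 -0.17998124  0.1       ] 27.198078872643922 0.03504677457885015
[0.24361951 0.11962674 0.00708971] [-3.29691434e+01  3.58725212e+01  1.00751700e+02  4.05123374e-02
  4.33678460e+01  2.10365308e+01]
```

View pics/c2.png

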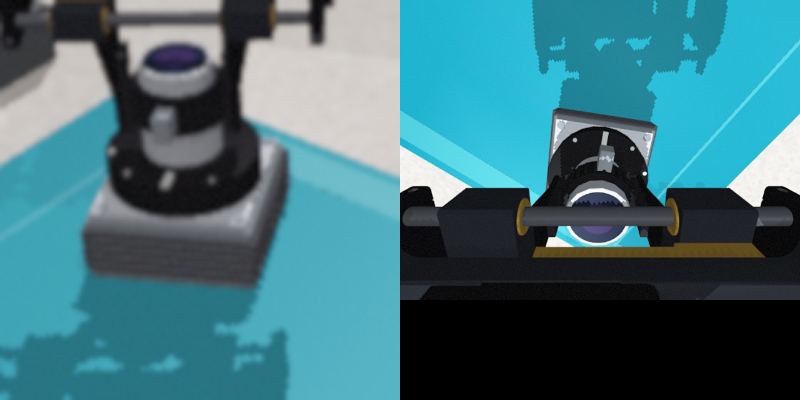

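The scene crop shows the tab at (163,124) directly above the white line at (167,180). The wrist tab bearing of 27° matches the line, so I release, then lift.

>>> {"fn": "play_rows", "kwargs": {
  "moves": [
    [[0,0,0,0,0,0],[0,0,0,0,0,0],[0,0,0,0,0,0],[0,0,0,0,0,0],[0,0,0,0,0,0]]
  ],
  "fingers": 1
}}

```text
time_s: 5.5
position: [0.5055, -0.1959, 0.0953]
tcp_rot: [[0.809, 0.587, -0.0], [0.587, -0.809, 0.0], [-0.0, -0.0, -1.0]]
force: [-0.3, 0.0, 0.1]
opening: 0.957
grasp_force: 0.0
```

>>> {"fn": "play_rows", "kwargs": {
  "moves": [
    [[0,0,0,0,0,0],[0,0,0,0,0,0],[0,0,-10,0,0,0],[0,0,-30,0,0,0],[0,0,-35,0,0,0]]
  ]
}}

```text
time_s: 6.0
position: [0.5048, -0.1954, 0.1709]
tcp_rot: [[0.809, 0.587, -0.003], [0.587, -0.809, 0.002], [-0.001, -0.003, -1.0]]
force: [0.6, 0.1, 0.2]
opening: 0.997
grasp_force: 0.0
```

>>> {"fn": "play_rows", "kwargs": {
  "moves": [
    [[0,0,-35,0,0,0],[0,0,-30,0,0,0],[0,0,0,0,0,0],[0,0,0,0,0,0],[0,0,0,0,0,0]]
  ]
}}

```text
time_s: 6.5
position: [0.5047, -0.1953, 0.2347]
tcp_rot: [[0.809, 0.587, -0.002], [0.587, -0.809, 0.001], [-0.001, -0.002, -1.0]]
force: [0.2, -1.2, -0.4]
opening: 1.001
grasp_force: 0.0
```

Run:
```python
from h import *
s=bot.capture('scene');w=bot.capture('wrist')
for p in(s,w):
    for r in bot.pinpoint(p,'wide_ring_tab')[:1]:
        q=atz(p,r['centre'],.1);d=q-[.5055,-.196,0];print(r['confidence'],r['centre'],q,np.degrees(np.arctan2(d[1],d[0])),np.hypot(*d[:2]))
a=cv2.resize(s['image'][130:260,180:310],(400,400),interpolation=2);b=cv2.resize(w['image'][130:290,220:420],(400,320))
cv2.imwrite('pics/c3.png',np.hstack([a,cv2.copyMakeBorder(b,0,80,0,0,0)]))
st=bot.read_state();print(st['position'],st['opening'],st['force'])
```

```text
0.87 [239.0, 166.0] [ 0.51810126 -0.18080753  0.1       ] 50.326296838013825 0.01973836294634487
0.79 [325.7, 195.1] [ 0.53767566 -0.18093165  0.1       ] 25.09440640050093 0.035529264665932536
[ 0.50498633 -0.19549475  0.23432666] 0.9979218300296149 [-0.70391546  0.65080742  0.20876532]
```

View pics/c3.png

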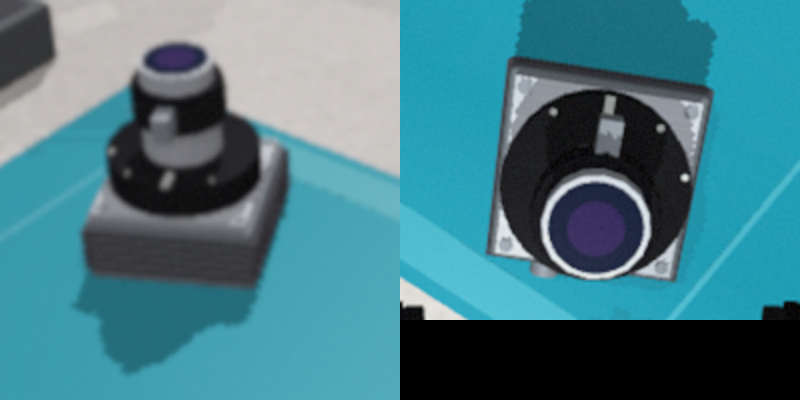

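The tab at (610,135) in the wrist crop lines up with the white line at (610,103), the ring rests in its stop, and the gripper is clear.

```bash
python3 -c "
from rig import bot
print(bot.hand_in())"
```

```text
the job is handed in; nothing more can be done
None
```

I turned the wide lens's ring one stop anticlockwise and let go; the pictures show its tab over the long white line, the gripper is clear, the slim ring was not touched, and the job is handed in (no verdict was returned).

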